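Put the stone page weights back in their rests under the desk riser

ROBOT

A 6-joint arm with a two-finger parallel gripper is mounted at the origin on the work surface. World frame = base frame: x ahead of the robot, y to its left, z up, the work surface at z = 0. Lengths are in mm, angles in rad, forces in N, time in s.
With the tool pointing down it reaches from about 275 to 1000 mm from the base axis. Payload 8.4 kg.
Tool frame: the origin (TCP) lies on the centre line of the jaws, within the pads' length; the fingertips stand 25 mm ahead of it and the grasp point (between the pads) lies 6 mm ahead of it; z points along the fingers, x is the direction in which the jaws open and shut, and the axes are right-handed (so a half turn about z gives the same grasp; the last joint's range is limited). The gripper opens to 85 mm and grips with 20 to 120 N. Pads are 22 mm wide; open, the fingers measure 114 mm over their backs; the gripper's body (76 mm by 85 mm) begins 54 mm behind the grasp point. The pads swing forward as they close: fully open they stand 13 mm farther back than shut.
Start: joints at [-1.275, 0.353, 1.633, -0, 1.155, -0.002], TCP at [183.385, -597.493, 224.281] pointing down, gripper open.
Joint ranges: [-2.63, 2.63], [-0.92, 2.1], [0.06, 2.66], [-1.3, 4.44], [0, 2.69], [-3.02, 3.02]. Speed limits (rad/s): [2.22, 2.22, 2.79, 3.14, 3.14, 3.14].

INTERFACE

Orientations are given as [roll, pitch, yaw] about the fixed x, y, z axes, in that order (R = Rz(yaw) Ry(pitch) Rx(roll)).
In Python, from rig import r gives the robot as it stands. The module is installed in compiled form; this text tells all that it offers.
- The arm moves only by the tool jog_arm, never from a script. Its argument "deltas" is a list of rows, each an object with "gripper": the gripper command: -1 is fully open, 1 is shut, values between are in proportion; "translation": the shift along the world's x, y, z in units of 10 cm (1.0 is 10 cm), a list of three; "dr": the turn, a rotation vector about the world's x, y, z in units of pi/2 rad (1.0 is pi/2 rad), a list of three. In form: [{"gripper": gripper, "translation": [x, y, z], "dr": [wx, wy, wz]}, ...]. A call has 1 to 12 rows; each row shifts and turns the commanded pose from where the row before left it; what a row does not reach is not made up. A row lasts 1/12 s, in which the tool goes at most 41.7 mm and 7.16 degrees, less where a joint would pass 70% of its speed; a pose out of reach is approached as far as the arm can. A call with a number of a shift or a turn outside -1 to 1 is refused whole. A call with a gripper value outside its range is refused whole. The fingers move at their own pace and stop on an object; "squeeze" is the grip in N (left out, the last holds). Time passes only in rows, so rows that do not move let the fingers close. It gives the time, the measured TCP pose, the force and the opening at its end, in the units of the state.
- r.sense(): the state, without advancing time (a new reading comes with each control period).
- r.grab_frame(name): name is "scene" or "side" or "wrist"; returns the picture (480x640x3 uint8, blue, green, red); there is no depth.
- r.calibration(name): a dict with "mtx" (3x3 intrinsics, pixels), "world_from_camera" (4x4, takes a point from camera to world coordinates). Camera axes: x right, y down, z forward; pixel columns grow to the right and rows downward; lengths in mm; the calibration is good to about 2 mm. The wrist camera is an equidistant fisheye: a pixel r from the principal point sees the ray r / f radians off the axis. A picture is of the moment at which its call begins: read the wrist's pose just before it. calibration takes no time and is no camera call; for the wrist camera it gives the pose at the moment of the call.
- r.sign_off(): hands the job in, once; it reports no verdict.
The state is a dict: "clock": time; "qpos": joint angles; "qvel": joint speeds; "joint_efforts": joint torques, N m; "eef_pos": TCP position; "tcp_rot": TCP orientation; "contact_force": force on the tool from outside, world axes, zero at the start; "wrist_torque": the same for the moment, N m; "opening": opening from 0.0 (shut) to 1.0 (fully open).
Only numpy, scipy, OpenCV 4.12 (cv2) and the standard library are available. Lean on these libraries where they do the work, as an engineer would, in place of code of your own. Each camera call takes 0.05 s, during which the arm holds its last target. There are 200 camera calls.

TASK

Two polished stone balls, used as page weights, are rolling loose on the archive desk: put the large one in the empty rest with the wide dimple and the small one in the empty rest with the narrow dimple, under the clear riser, so that they stay put. The cups stand at heights nobody has measured, so lower each ball until you feel it touch, without dropping it or pressing hard on the cup, and only then let go. Leave the third ball in its rest and the other things on the desk where they are.

Things in the scene. Friction and masses are not known exactly. Their poses are not given: they have to be found in the camera images.
- ball_big_center (a point): Centre of the LARGE polished stone ball, 60 mm in diameter, 0.2 to 0.4 kg, lying loose on the desk in front of the riser; it rolls when nudged. Pale marble like the others.
- ball_small_center (a point): Centre of the SMALL loose polished stone ball, 48 mm in diameter, 0.1 to 0.22 kg, lying on the desk in front of the riser; it rolls when nudged.
- ball_kept_center (a point): Centre of a third ball, 48 mm, that already sits in its own rest under the riser. It stays there.
- riser: Fixed clear riser: plate 160 (x) by 400 mm (y), underside 190, top 198 mm above the desk; side panels at y = +-196 mm. Origin on the desk below its centre, x points in from the open front edge (x = -80 mm). Rests stand at x = -57, y = -105, 0, 105 mm in any order. A hand pointing straight down does not fit; leaning back 35 to 45 deg, in from the front, it does.
- rest_big: Fixed wooden rest: foot 68 mm across, 10 mm thick, brass stem, round cup 14 mm thick, 46 mm across, with a shallow dimple 36 mm across in its top. Origin: centre of the foot's underside, on the cup's axis. Its rim is 28 to 52 mm above the desk, set anew each time and NOT measured: feel for it. The stiff friction fit slips only above 25 N. Seated ball's centre: 24 mm above the rim. For the large ball.
- rest_small: Fixed wooden rest: foot 68 mm across, 10 mm thick, brass stem, round cup 14 mm thick, 38 mm across, with a shallow dimple 28 mm across in its top. Origin: centre of the foot's underside, on the cup's axis. Its rim is 28 to 52 mm above the desk, set anew each time and NOT measured: feel for it. The stiff friction fit slips only above 25 N. Seated ball's centre: 19.5 mm above the rim. For the small loose ball.
- rest_kept: Fixed wooden rest: foot 68 mm across, 10 mm thick, brass stem, round cup 14 mm thick, 38 mm across, with a shallow dimple 28 mm across in its top. Origin: centre of the foot's underside, on the cup's axis. Its rim is 36 mm above the desk. It is already occupied by the third ball.
- pencil: Pencil, 185 mm long, 8 mm thick, lying along its x axis; a bystander. Origin under its middle.
- eraser: White eraser 45 x 22 x 13 mm, bystander. Origin under its centre.
- photos: Bundle of photographs 100 x 75 x 9 mm, bystander. Origin under its centre.
- loupe: Black round loupe, 42 mm across and 42 mm tall, bystander. Origin under its centre.
- stapler: Black stapler 150 x 36 x 58 mm, bystander. Origin under its centre.
- mug: White mug, 80 mm across, 92 mm tall, handle at its +y side, bystander. Origin under its centre.
- book: Closed book 216 x 150 x 28 mm, bystander. Origin under its centre.
Mind the look-alikes: they are no part of the job. Leave any orange look-alike of the rest_big alone. What is shaped like the part that bears ball_small_center but purple is not meant.

How it is judged:
By the outcome, as a careful person would: the job done as asked, in the order asked, and still so for the second after the job is handed in, with the robot touching nothing.
It also fails if it takes over 69 s, if anything falls off the work surface, if the arm or the gripper's body presses on something with over 40 N, if the wrist force passes 120 N, or if a joint passes its speed limit or range.

## Working session

There is one attempt and no reset: what is moved stays moved. The work goes in short steps, Python scripts to look and compute and a tool call to move; the robot and the scene stay as the last step left them, time stands still between calls to the robot, and variables do not carry over. Pictures are saved under pics/ and viewed, about 8 in all and at most 12, crops included, and the job is handed in when it is done.

Besides the shell and the picture viewer there is one more tool, called after "Request:" as a command line: name --argument value ..., lists and objects as JSON in quotes. jog_arm: Moves the arm, as the interface text tells. Shifts and turns lie within -1 to 1; 1 stands for 10 cm of shift or pi/2 rad of turn. Its arguments: {"type":"object","properties":{"deltas":{"type":"array"},"squeeze":{"type":"number"}},"required":["deltas"]}

```bash
mkdir -p pics; python3 - <<'E'
from rig import r
import cv2,numpy as np
print(r.sense())
for n in("scene","side","wrist"):
    c=r.calibration(n);print(n,np.round(c["mtx"],1).tolist(),np.round(c["world_from_camera"],3).tolist())
    cv2.imwrite(f"pics/{n}0.png",r.grab_frame(n))
E
```

```text
{'clock': 0.0, 'qpos': array([-1.27537242e+00,  3.53646006e-01,  1.63416998e+00,  1.13503832e-05,
        1.15516790e+00, -2.41316648e-03]), 'qvel': array([ 1.13194309e-03,  6.25361499e-04,  6.98193348e-04, -1.40284942e-03,
        7.79276961e-05, -1.19121029e-03]), 'joint_efforts': array([ 4.55151181e-03, -6.05246258e+01, -3.42065442e+01,  1.99452993e-04,
        9.06484143e-03,  3.54346321e-05]), 'eef_pos': array([ 183.25939654, -597.01008182,  223.54767693]), 'tcp_rot': array([-3.14157892e+00,  1.39120807e-03, -1.27296383e+00]), 'contact_force': array([-0.61873711,  0.65490259, -0.32983018]), 'wrist_torque': array([-0.0233064 , -0.03731541, -0.03471453]), 'opening': 1.0018599580611987}
scene [[541.5, 0.0, 316.3], [0.0, 541.5, 244.6], [0.0, 0.0, 1.0]] [[0.499, 0.638, -0.586, 1363.27], [0.866, -0.382, 0.322, -443.291], [-0.018, -0.669, -0.743, 1051.211], [0.0, 0.0, 0.0, 1.0]]
side [[602.1, 0.0, 334.2], [0.0, 602.1, 240.2], [0.0, 0.0, 1.0]] [[0.927, -0.341, 0.155, 327.562], [-0.375, -0.85, 0.37, -618.102], [0.006, -0.401, -0.916, 1573.04], [0.0, 0.0, 0.0, 1.0]]
wrist [[371.6, 0.0, 318.6], [0.0, 371.6, 242.0], [0.0, 0.0, 1.0]] [[0.294, -0.92, -0.259, 249.278], [-0.956, -0.284, -0.078, -575.87], [-0.002, 0.27, -0.963, 373.663], [0.0, 0.0, 0.0, 1.0]]
```

View pics/scene0.png

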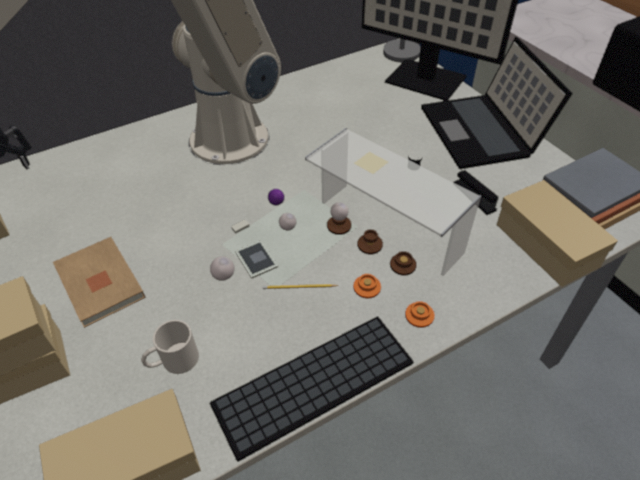

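View pics/side0.png

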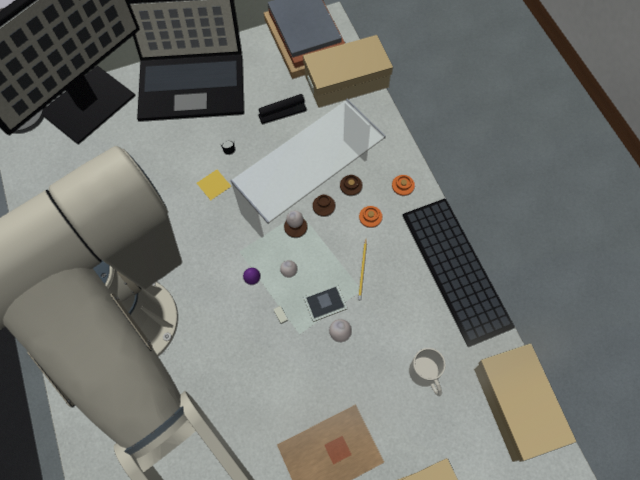

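The scene view shows:
- the large ball at (222,267) and the small ball at (288,220)
- a purple decoy ball at (276,197)
- the kept ball at (340,212)
- brown rests at (370,241) and (403,262)
- orange decoy rests at (367,286) and (420,313)

The side view shows the same things. Next I'll zoom in and measure.

```bash
cat > h.py <<'E'
import cv2,numpy as np
from rig import r
from scipy.spatial.transform import Rotation as R
def ray(n,uv,cal=None):
    c=cal or r.calibration(n);K=c["mtx"];T=c["world_from_camera"]
    d=np.array([(uv[0]-K[0,2])/K[0,0],(uv[1]-K[1,2])/K[1,1],1.])
    if n=="wrist":
        t=np.hypot(d[0],d[1]);d=np.array([*(d[:2]/max(t,1e-9)*np.sin(t)),np.cos(t)])
    d=T[:3,:3]@d;return T[:3,3],d/np.linalg.norm(d)
def plane(n,uv,z,cal=None):
    o,d=ray(n,uv,cal);return o+d*(z-o[2])/d[2]
def tri(*obs):
    A=np.zeros((3,3));b=np.zeros(3);L=[]
    for n,uv in obs:
        o,d=ray(n,uv);P=np.eye(3)-np.outer(d,d);A+=P;b+=P@o;L.append((P,o))
    x=np.linalg.solve(A,b);return x,[np.linalg.norm(P@(x-o)) for P,o in L]
E
python3 - <<'E'
from h import *
a=cv2.imread("pics/scene0.png");b=cv2.imread("pics/side0.png")
A=cv2.resize(a[180:330,200:440],None,fx=3.3,fy=3.3,interpolation=3)[:, :792]
B=cv2.resize(b[160:350,225:425],None,fx=3,fy=3,interpolation=3)
cv2.imwrite("pics/A.png",A);cv2.imwrite("pics/B.png",B)
# warm (pinkish) ball blobs and brown blobs
for n,im in(("scene",a),("side",b)):
    hsv=cv2.cvtColor(im,cv2.COLOR_BGR2HSV)
    br=((hsv[...,0]<18)&(hsv[...,1]>100)&(hsv[...,2]<140)).astype(np.uint8)
    pk=(((hsv[...,0]<12)|(hsv[...,0]>150))&(hsv[...,1]>8)&(hsv[...,1]<70)&(hsv[...,2]>90)).astype(np.uint8)
    for nm,m in(("br",br),("pk",pk)):
        k,_,s,c=cv2.connectedComponentsWithStats(m)
        for i in range(1,k):
            if s[i,4]>50 and 180<c[i,0]<450 and 140<c[i,1]<360: print(n,nm,s[i].tolist(),c[i].round(1))
E
```

```text
scene br [328, 218, 22, 16, 269] [338.6 225.7]
scene br [358, 231, 24, 23, 397] [369.6 242.4]
scene br [391, 253, 25, 22, 376] [402.6 263.7]
scene pk [331, 203, 17, 15, 197] [339.1 210.5]
scene pk [279, 214, 17, 15, 183] [286.9 221. ]
scene pk [210, 257, 24, 22, 385] [221.5 267.7]
side br [340, 175, 22, 20, 307] [350.6 185. ]
side br [313, 195, 22, 21, 348] [323.3 205.1]
side br [285, 221, 22, 16, 208] [295.7 229.7]
side pk [286, 211, 16, 15, 130] [294.5 219.6]
side pk [281, 261, 16, 16, 132] [288.8 269.9]
side pk [329, 320, 22, 22, 253] [340.6 332. ]
```

View pics/A.png

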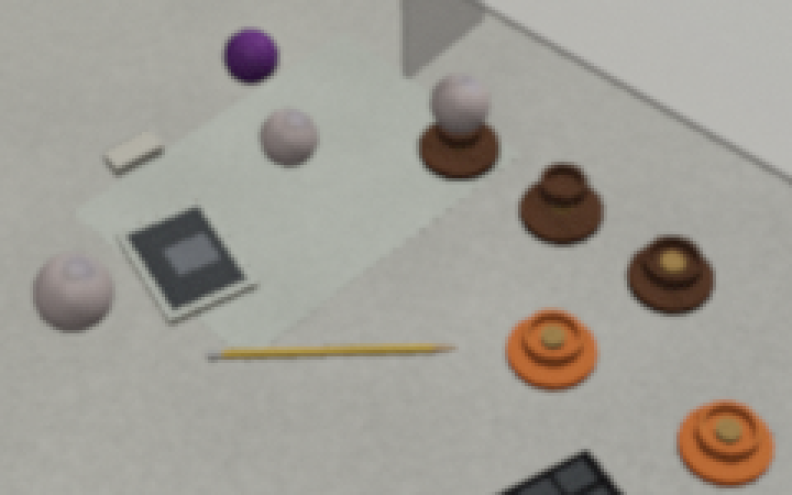

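View pics/B.png

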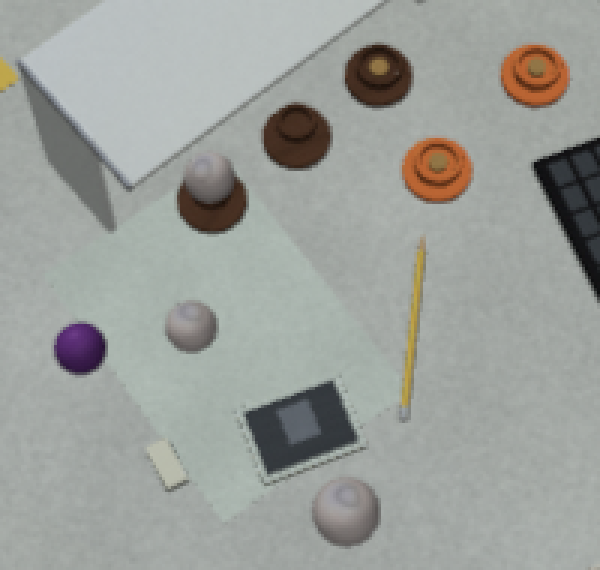

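```bash
python3 - <<'E'
from h import *
s=lambda u,v:("scene",(200+u/3.3,180+v/3.3)); d=lambda u,v:("side",(225+u/3,160+v/3))
for n,a,b in [("big",s(74,291),d(346,511)),("small",s(289,137),d(191,326)),("kept",s(460,105),d(209,177)),("midcup",s(564,181),d(296,121)),("bigcup",s(672,254),d(380,67)),
 ("midfoot",s(562,209),d(297,136)),("bigfoot",s(671,274),d(379,75)),("purple",s(251,55),d(80,348))]:
    x,e=tri(a,b);print(n,x.round(1),np.round(e,1))
print("feet plane10",[plane(*q,10).round(1)[:2].tolist() for q in(s(562,209),d(297,136),s(671,274),d(379,75),s(459,150),d(212,200))])
print("balls",[plane(*q,z).round(1)[:2].tolist() for q,z in((s(74,291),30),(d(346,511),30),(s(289,137),24),(d(191,326),24),(s(460,105),55.5),(d(209,177),55.5))])
print("plate corner",plane(*d(131,187),198).round(1),plane("side",(385,136),198).round(1),plane("scene",(445,229),198),plane("scene",(305,157),198))
print("photos",[plane(*q,9).round(0)[:2].tolist() for q in(s(117,235),s(200,207),s(257,287),s(172,322))])
print("eraser",plane(*s(134,150),13).round(0),"pencil",plane(*s(212,357),4).round(0),plane(*s(455,349),4).round(0))
E
```

```text
big [ 507.5 -238.6   29.9] [1.8 1.8]
small [442.3 -23.4  23.3] [1.4 1.4]
kept [507.2  98.1  52.9] [1. 1.]
midcup [607.1 130.7  37.8] [1.7 1.7]
bigcup [706.3 160.1  31.4] [3.2 3.2]
midfoot [607.7 130.5   6.2] [1.7 1.7]
bigfoot [707.2 162.4   8.7] [2.2 2.2]
purple [340.9  -5.9  23.8] [1.5 1.5]
feet plane10 [[610.0, 130.3], [606.8, 126.8], [707.6, 164.1], [706.5, 159.3], [513.8, 94.8], [506.3, 93.4]]
balls [[507.2, -236.8], [507.5, -240.5], [442.5, -22.2], [442.2, -25.1], [509.2, 97.8], [506.8, 95.8]]
plate corner [425.8  44.5 198. ] [803.2 170.8 198. ] [794.01446031 188.40213017 198.        ] [422.61772865  48.63014534 198.        ]
photos [[455.0, -181.0], [461.0, -113.0], [557.0, -111.0], [555.0, -181.0]]
eraser [ 381. -132.   13.] pencil [ 596. -169.    4.] [681. -11.   4.]
```

The big rest is the one at the far end, at about (707,162), and the middle rest at (607,130) is for the small ball. The spacing comes out at 105 mm, as specified, with riser yaw such that the jaw axis sits at 18°. I'll keep one leaned orientation (43° about the jaw axis) for the whole job.

```bash
cat >> h.py <<'E'
PSI=np.radians(18);AX=np.array([np.cos(PSI),np.sin(PSI),0])
def Rt(lean=43): return R.from_rotvec(AX*np.radians(lean))*R.from_euler("xyz",[np.pi,0,PSI])
ZT=Rt().as_matrix()[:,2]
def go(p,lean=43):
    s=r.sense();d=(np.array(p)-s["eef_pos"])/100
    w=(Rt(lean)*R.from_euler("xyz",s["tcp_rot"]).inv()).as_rotvec()/(np.pi/2)
    print("t",round(s["clock"],2),"pos",s["eef_pos"].round(1),"d",d.round(3),"w",w.round(3),"rows",np.ceil(max(np.linalg.norm(d)/.417,np.linalg.norm(w)/.0796)),"F",s["contact_force"].round(2),"open",round(s["opening"],3),"q",s["qpos"].round(2))
E
python3 -c "
from h import *
print(ZT.round(3))
go(np.array([507.4,-238.6,30])-103*ZT)"
```

```text
[-0.211  0.649 -0.731]
t 0.15 pos [ 183.3 -597.2  223.7] d [ 3.458  2.918 -1.184] w [ 0.469 -0.245  0.958] rows 14.0 F [-0.18  0.12  0.1 ] open 1.001 q [-1.28  0.35  1.63 -0.    1.16 -0.  ]
```

Request:
jog_arm --deltas '[{"gripper": -1, "translation": [0.173, 0.146, -0.03], "dr": [0.0235, -0.0123, 0.048]}, {"gripper": -1, "translation": [0.173, 0.146, -0.03], "dr": [0.0235, -0.0123, 0.048]}, {"gripper": -1, "translation": [0.173, 0.146, -0.03], "dr": [0.0235, -0.0123, 0.048]}, {"gripper": -1, "translation": [0.173, 0.146, -0.03], "dr": [0.0235, -0.0123, 0.048]}, {"gripper": -1, "translation": [0.173, 0.146, -0.03], "dr": [0.0235, -0.0123, 0.048]}, {"gripper": -1, "translation": [0.173, 0.146, -0.03], "dr": [0.0235, -0.0123, 0.048]}, {"gripper": -1, "translation": [0.173, 0.146, -0.03], "dr": [0.0235, -0.0123, 0.048]}, {"gripper": -1, "translation": [0.173, 0.146, -0.03], "dr": [0.0235, -0.0123, 0.048]}, {"gripper": -1, "translation": [0.173, 0.146, -0.03], "dr": [0.0235, -0.0123, 0.048]}, {"gripper": -1, "translation": [0.173, 0.146, -0.03], "dr": [0.0235, -0.0123, 0.048]}]' --squeeze 25

```text
clock: 0.98
eef_pos: [357.0, -450.8, 194.0]
tcp_rot: [-2.763, 0.158, -0.474]
contact_force: [0.2, -0.4, -0.5]
opening: 1.001
```

Request:
jog_arm --deltas '[{"gripper": -1, "translation": [0.173, 0.146, -0.06], "dr": [0.0235, -0.0123, 0.048]}, {"gripper": -1, "translation": [0.173, 0.146, -0.06], "dr": [0.0235, -0.0123, 0.048]}, {"gripper": -1, "translation": [0.173, 0.146, -0.06], "dr": [0.0235, -0.0123, 0.048]}, {"gripper": -1, "translation": [0.173, 0.146, -0.06], "dr": [0.0235, -0.0123, 0.048]}, {"gripper": -1, "translation": [0.173, 0.146, -0.06], "dr": [0.0235, -0.0123, 0.048]}, {"gripper": -1, "translation": [0.173, 0.146, -0.06], "dr": [0.0235, -0.0123, 0.048]}, {"gripper": -1, "translation": [0.173, 0.146, -0.06], "dr": [0.0235, -0.0123, 0.048]}, {"gripper": -1, "translation": [0.173, 0.146, -0.06], "dr": [0.0235, -0.0123, 0.048]}, {"gripper": -1, "translation": [0.173, 0.146, -0.06], "dr": [0.0235, -0.0123, 0.048]}, {"gripper": -1, "translation": [0.173, 0.146, -0.06], "dr": [0.0235, -0.0123, 0.048]}, {"gripper": -1, "translation": [0, 0, 0], "dr": [0, 0, 0]}]'

```text
clock: 1.9
eef_pos: [531.8, -302.0, 131.7]
tcp_rot: [-2.386, -0.004, 0.323]
contact_force: [0.9, -0.1, -0.3]
opening: 1.004
```

```bash
python3 -c "
from h import *
go(np.array([507.4,-238.6,30])-103*ZT)
c=r.calibration('wrist');print(c['world_from_camera'].round(2).tolist());cv2.imwrite('pics/w1.png',r.grab_frame('wrist'))"
```

```text
t 1.9 pos [ 531.8 -302.   131.7] d [-0.027 -0.034 -0.264] w [-0.004  0.002 -0.006] rows 1.0 F [ 0.93 -0.06 -0.29] open 1.004 q [-0.72  0.81  1.3   0.36  1.71 -1.12]
[[0.95, 0.28, -0.14, 548.58], [0.32, -0.84, 0.44, -351.07], [0.0, -0.47, -0.89, 287.89], [0.0, 0.0, 0.0, 1.0]]
```

View pics/w1.png

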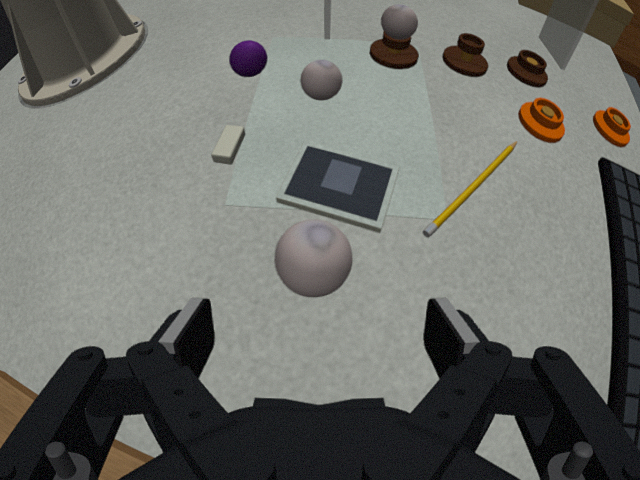

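The wrist view shows the large ball at (313.5,258), the small ball at (321.5,80), the middle rest's cup at (470,42) and the big rest's cup at (531,60). Next I'll check these against the earlier fixes.

```bash
python3 -c "
from h import *
W=lambda u,v,z: plane('wrist',(u,v),z).round(1)
print(W(313.5,258,30),W(321.5,80,24),'kept',W(399,22,55.5),'midfoot',W(466,62,8),'bigfoot',W(527,71,8))
s=r.sense();print(r.sense()['eef_pos'])
C=W(313.5,258,30)
C=(C+[507.4,-238.6,30])/2
go(C-103*ZT);go(C-3*ZT)"
```

```text
[ 505.7 -238.1   30. ] [441.9 -22.8  24. ] kept [506.8  97.   55.5] midfoot [607.2 120.5   8. ] bigfoot [703.9 155.1   8. ]
[ 530.44671431 -303.49865671  132.34839367]
t 1.95 pos [ 530.4 -303.5  132.3] d [-0.022 -0.017 -0.27 ] w [-0.003  0.001 -0.003] rows 1.0 F [-0.57 -0.06 -0.25] open 0.996 q [-0.72  0.8   1.3   0.36  1.71 -1.12]
t 1.95 pos [ 530.4 -303.5  132.3] d [-0.233  0.632 -1.002] w [-0.003  0.001 -0.003] rows 3.0 F [-0.57 -0.06 -0.25] open 0.996 q [-0.72  0.8   1.3   0.36  1.71 -1.12]
```

Request:
jog_arm --deltas '[{"gripper": -1, "translation": [-0.022, -0.017, -0.27], "dr": [-0.003, 0.001, -0.003]}, {"gripper": -1, "translation": [-0.035, 0.108, -0.122], "dr": [0, 0, 0]}, {"gripper": -1, "translation": [-0.035, 0.108, -0.122], "dr": [0, 0, 0]}, {"gripper": -1, "translation": [-0.035, 0.108, -0.122], "dr": [0, 0, 0]}, {"gripper": -1, "translation": [-0.035, 0.108, -0.122], "dr": [0, 0, 0]}, {"gripper": -1, "translation": [-0.035, 0.108, -0.122], "dr": [0, 0, 0]}, {"gripper": -1, "translation": [-0.035, 0.108, -0.122], "dr": [0, 0, 0]}, {"gripper": -1, "translation": [0, 0, 0], "dr": [0, 0, 0]}, {"gripper": -1, "translation": [0, 0, 0], "dr": [0, 0, 0]}]'

```text
clock: 2.7
eef_pos: [505.5, -242.7, 34.3]
tcp_rot: [-2.394, 0.001, 0.31]
contact_force: [-0.0, -0.5, 0.5]
opening: 1.001
```

Request:
jog_arm --deltas '[{"gripper": 1, "translation": [0, 0, 0], "dr": [0, 0, 0]}, {"gripper": 1, "translation": [0, 0, 0], "dr": [0, 0, 0]}, {"gripper": 1, "translation": [0, 0, 0], "dr": [0, 0, 0]}, {"gripper": 1, "translation": [0, 0, 0], "dr": [0, 0, 0]}, {"gripper": 1, "translation": [0, 0, 0], "dr": [0, 0, 0]}, {"gripper": 1, "translation": [0, 0, 0], "dr": [0, 0, 0]}, {"gripper": 1, "translation": [0, 0, 0], "dr": [0, 0, 0]}, {"gripper": 1, "translation": [0, 0, 0], "dr": [0, 0, 0]}]' --squeeze 35

```text
clock: 3.37
eef_pos: [507.9, -243.2, 35.6]
tcp_rot: [-2.396, -0.003, 0.31]
contact_force: [3.7, -0.9, 6.8]
opening: 0.521
```

```bash
python3 -c "
from h import *
go([529,-308,130])
s=r.sense();print(s['wrist_torque'])"
```

```text
t 3.37 pos [ 507.9 -243.2   35.6] d [ 0.211 -0.648  0.944] w [0.002 0.003 0.003] rows 3.0 F [ 3.68 -0.94  6.84] open 0.521 q [-0.68  0.84  1.48  0.38  1.49 -1.16]
[ 0.36149312 -0.4887429  -0.40472362]
```

```bash
python3 -c "
from h import *
a=r.grab_frame('wrist');b=r.grab_frame('side')
cv2.imwrite('pics/c1.png',np.hstack([cv2.resize(a[160:480,160:480],(500,500)),cv2.resize(b[280:390,300:366],(300,500),interpolation=3)]))"
```

```text
(no output)
```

View pics/c1.png

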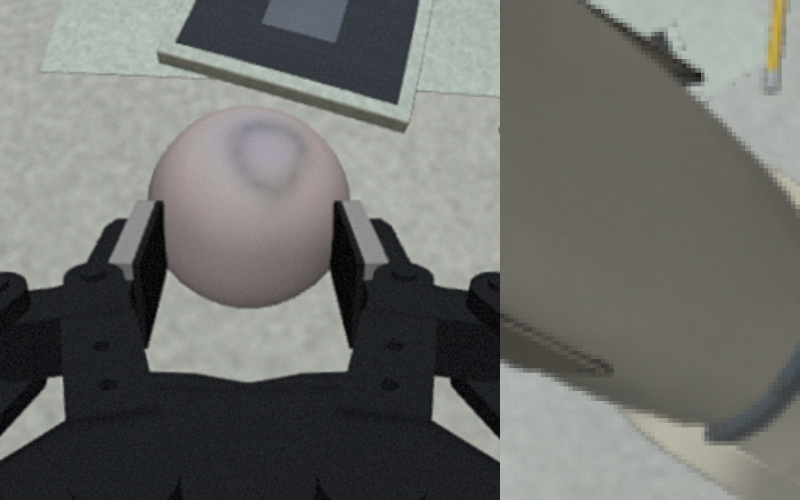

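```bash
python3 -c "
from h import *
C=plane('wrist',(320,292),30);s=r.sense();print(C, r.sense()['eef_pos'])
M=R.from_euler('xyz',s['tcp_rot']).as_matrix();print('ball in tool',M.T@(C-s['eef_pos']))
c=r.calibration('wrist')['world_from_camera'];print('cam in tool',M.T@(c[:3,3]-s['eef_pos']))
# size-based range
"
```

```text
[ 507.29397631 -236.05133429   30.        ] [ 507.94140689 -243.16261818   35.58124574]
ball in tool [ 1.53661557 -1.32926992  8.83242226]
cam in tool [   1.00494098  -69.41816923 -149.20907599]
```

```bash
python3 -c "
from h import *
s=r.sense();M=R.from_euler('xyz',s['tcp_rot']).as_matrix();c=r.calibration('wrist');T=np.linalg.inv(c['world_from_camera']);K=c['mtx']
def pj(p):
    q=T[:3,:3]@(M@np.array(p)+s['eef_pos'])+T[:3,3];t=np.arctan2(np.hypot(q[0],q[1]),q[2]);u=q[:2]/np.hypot(*q[:2])*t*K[0,0]+K[:2,2];return ((u-160)*500/320).round(0)
for x in(22,30):
  for y in(-11,11):
    for z in(-10,0,10,16,25): print(x,y,z,pj((x,y,z)),pj((-x,y,z)))
"
```

```text
22 -11 -10 [329. 200.] [160. 200.]
22 -11 0 [324. 186.] [165. 186.]
22 -11 10 [320. 174.] [170. 174.]
22 -11 16 [318. 167.] [172. 167.]
22 -11 25 [314. 158.] [176. 158.]
22 11 -10 [324. 273.] [165. 273.]
22 11 0 [320. 256.] [169. 256.]
22 11 10 [317. 241.] [173. 241.]
22 11 16 [315. 233.] [175. 232.]
22 11 25 [312. 221.] [179. 221.]
30 -11 -10 [359. 200.] [130. 200.]
30 -11 0 [352. 186.] [137. 186.]
30 -11 10 [347. 174.] [143. 174.]
30 -11 16 [344. 167.] [146. 167.]
30 -11 25 [339. 158.] [151. 158.]
30 11 -10 [353. 273.] [136. 272.]
30 11 0 [347. 256.] [142. 256.]
30 11 10 [342. 241.] [148. 240.]
30 11 16 [340. 232.] [151. 232.]
30 11 25 [336. 221.] [155. 220.]
```

The pads closed at a 44 mm chord. The image puts the pad tips about 19 mm short of the ball's equator, so the reach ahead of the TCP is shorter than I assumed. I'll open, go deeper in steps while watching the force, and regrip.

Request:
jog_arm --deltas '[{"gripper": -1, "translation": [0, 0, 0], "dr": [0, 0, 0]}, {"gripper": -1, "translation": [0, 0, 0], "dr": [0, 0, 0]}, {"gripper": -1, "translation": [0, 0, 0], "dr": [0, 0, 0]}, {"gripper": -1, "translation": [0, 0, 0], "dr": [0, 0, 0]}, {"gripper": -1, "translation": [0, 0, 0], "dr": [0, 0, 0]}, {"gripper": -1, "translation": [0, 0, 0], "dr": [0, 0, 0]}, {"gripper": -1, "translation": [-0.01, 0.032, -0.036], "dr": [0, 0, 0]}, {"gripper": -1, "translation": [-0.01, 0.032, -0.036], "dr": [0, 0, 0]}, {"gripper": -1, "translation": [-0.01, 0.032, -0.036], "dr": [0, 0, 0]}, {"gripper": -1, "translation": [0, 0, 0], "dr": [0, 0, 0]}]'

```text
clock: 4.3
eef_pos: [502.3, -231.6, 22.4]
tcp_rot: [-2.392, 0.001, 0.312]
contact_force: [-0.3, 0.7, 0.2]
opening: 1.003
```

```bash
python3 -c "
from h import *
go([506.5,-238.4,30])
a=r.grab_frame('wrist');s=r.sense();print(s['eef_pos'],s['contact_force'])
cv2.imwrite('pics/w2.png',a)"
```

```text
t 4.3 pos [ 502.3 -231.6   22.4] d [ 0.042 -0.068  0.076] w [ 0.001 -0.     0.002] rows 1.0 F [-0.33  0.74  0.2 ] open 1.003 q [-0.67  0.85  1.5   0.39  1.46 -1.17]
[ 502.6293558  -232.01158243   22.73467086] [0.74858786 0.23504708 0.21469338]
```

View pics/w2.png

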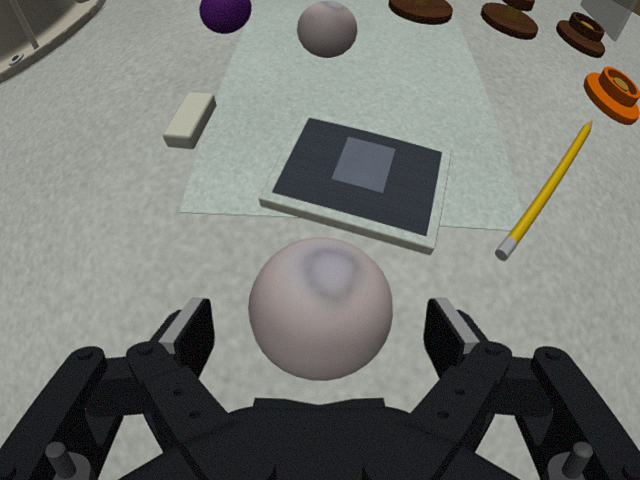

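The large ball is between the pads at (321,309), with its centre now level with the pad tips, and no contact was felt. I'll close here.

Request:
jog_arm --deltas '[{"gripper": 1, "translation": [0, 0, 0], "dr": [0, 0, 0]}, {"gripper": 1, "translation": [0, 0, 0], "dr": [0, 0, 0]}, {"gripper": 1, "translation": [0, 0, 0], "dr": [0, 0, 0]}, {"gripper": 1, "translation": [0, 0, 0], "dr": [0, 0, 0]}, {"gripper": 1, "translation": [0, 0, 0], "dr": [0, 0, 0]}, {"gripper": 1, "translation": [0, 0, 0], "dr": [0, 0, 0]}]'

```text
clock: 4.85
eef_pos: [503.7, -233.0, 23.9]
tcp_rot: [-2.394, -0.001, 0.311]
contact_force: [1.2, -1.8, 5.1]
opening: 0.664
```

```bash
python3 -c "
from h import *
go([506.5,-238.4,30])
print(Rt().as_matrix().T@(np.array([506.5,-238.4,30])-r.sense()['eef_pos']))
a=r.grab_frame('wrist');cv2.imwrite('pics/w3.png',a)"
```

```text
t 4.85 pos [ 503.7 -233.    23.9] d [ 0.028 -0.054  0.061] w [0.002 0.001 0.002] rows 1.0 F [ 1.15 -1.76  5.15] open 0.664 q [-0.68  0.85  1.5   0.39  1.46 -1.17]
[ 1.04525383  0.18727103 -8.57528691]
```

The opening reads 56 mm, about 10 mm short of the equator. It's converging, so I'll go 14 mm deeper.

Request:
jog_arm --deltas '[{"gripper": -1, "translation": [0, 0, 0], "dr": [0, 0, 0]}, {"gripper": -1, "translation": [0, 0, 0], "dr": [0, 0, 0]}, {"gripper": -1, "translation": [0, 0, 0], "dr": [0, 0, 0]}, {"gripper": -1, "translation": [0, 0, 0], "dr": [0, 0, 0]}, {"gripper": -1, "translation": [-0.008, 0.023, -0.026], "dr": [0, 0, 0]}, {"gripper": -1, "translation": [-0.008, 0.023, -0.026], "dr": [0, 0, 0]}, {"gripper": -1, "translation": [-0.007, 0.022, -0.025], "dr": [0, 0, 0]}, {"gripper": -1, "translation": [-0.007, 0.023, -0.025], "dr": [0, 0, 0]}, {"gripper": -1, "translation": [0, 0, 0], "dr": [0, 0, 0]}]'

```text
clock: 5.65
eef_pos: [499.6, -222.9, 12.5]
tcp_rot: [-2.393, 0.001, 0.312]
contact_force: [0.5, 0.6, -0.3]
opening: 0.999
```

Request:
jog_arm --deltas '[{"gripper": 1, "translation": [0, 0, 0], "dr": [0, 0, 0]}, {"gripper": 1, "translation": [0, 0, 0], "dr": [0, 0, 0]}, {"gripper": 1, "translation": [0, 0, 0], "dr": [0, 0, 0]}, {"gripper": 1, "translation": [0, 0, 0], "dr": [0, 0, 0]}, {"gripper": 1, "translation": [0, 0, 0], "dr": [0, 0, 0]}, {"gripper": 1, "translation": [0, 0, 0], "dr": [0, 0, 0]}]'

```text
clock: 6.15
eef_pos: [500.3, -223.8, 13.4]
tcp_rot: [-2.394, -0.0, 0.311]
contact_force: [-1.1, -0.1, 3.9]
opening: 0.687
```

```bash
python3 -c "
from h import *
go([506.5,-238.4,30])
a=r.grab_frame('wrist');cv2.imwrite('pics/w4.png',a)"
```

```text
t 6.15 pos [ 500.3 -223.8   13.4] d [ 0.062 -0.146  0.166] w [0.002 0.001 0.002] rows 1.0 F [-1.08 -0.14  3.87] open 0.687 q [-0.67  0.85  1.52  0.39  1.43 -1.17]
```

View pics/w4.png

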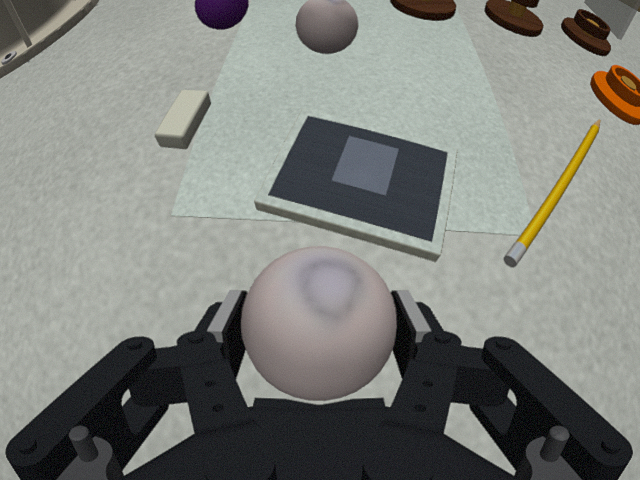

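The ball at (319,323) now sits between the pads, tangent to both, and the tips at v≈292 reach past its centre. I'll test the grip by lifting.

Request:
jog_arm --deltas '[{"gripper": 1, "translation": [0, 0, 0.02], "dr": [0, 0, 0]}, {"gripper": 1, "translation": [0, 0, 0.06], "dr": [0, 0, 0]}, {"gripper": 1, "translation": [0, 0, 0.1], "dr": [0, 0, 0]}, {"gripper": 1, "translation": [0, 0, 0.1], "dr": [0, 0, 0]}, {"gripper": 1, "translation": [0, 0, 0.1], "dr": [0, 0, 0]}, {"gripper": 1, "translation": [0, 0, 0.02], "dr": [0, 0, 0]}, {"gripper": 1, "translation": [0, 0, 0], "dr": [0, 0, 0]}, {"gripper": 1, "translation": [0, 0, 0], "dr": [0, 0, 0]}]' --squeeze 40

```text
clock: 6.87
eef_pos: [500.3, -223.8, 53.3]
tcp_rot: [-2.395, -0.0, 0.311]
contact_force: [0.1, 0.1, -3.7]
opening: 0.68
```

```bash
cat >> h.py <<'E'
def ball(z,roi=(150,500,180,440),name=None):
    "ball in the wrist view: centre, radius (px), position on plane z, and range from apparent radius"
    im=r.grab_frame("wrist");c=r.calibration("wrist")
    if name: cv2.imwrite(f"pics/{name}.png",im)
    h=cv2.cvtColor(im,cv2.COLOR_BGR2HSV);m=((((h[...,0]<12)|(h[...,0]>150))&(h[...,1]>8)&(h[...,2]>70))*255).astype(np.uint8)
    k=np.zeros_like(m);k[roi[2]:roi[3],roi[0]:roi[1]]=m[roi[2]:roi[3],roi[0]:roi[1]]
    k=cv2.morphologyEx(k,cv2.MORPH_OPEN,np.ones((5,5)))
    cs=max(cv2.findContours(k,0,2)[0],key=cv2.contourArea);(u,v),rad=cv2.minEnclosingCircle(cs)
    return (u,v),rad,c
def ballpos(diam,**kw):
    (u,v),rad,c=ball(0,**kw);o,d=ray("wrist",(u,v),c)
    D=diam/2/np.sin(rad/c["mtx"][0,0]);print("px",round(u,1),round(v,1),"rad",round(rad,1));return o+D*d
E
python3 -c "
from h import *
go([506.5,-238.4,30]);s=r.sense();print(s['wrist_torque'])
p=ballpos(60,name='w5');print(p,R.from_euler('xyz',s['tcp_rot']).as_matrix().T@(p-s['eef_pos']))"
```

```text
t 6.87 pos [ 500.3 -223.8   53.3] d [ 0.062 -0.146 -0.233] w [0.002 0.001 0.002] rows 1.0 F [ 0.11  0.13 -3.72] open 0.68 q [-0.67  0.8   1.52  0.39  1.48 -1.15]
[-0.63190264 -0.18490448 -0.02362452]
px 316.0 316.5 rad 76.9
[ 503.30442012 -234.02972953   69.01489163] [ -0.22890631  -2.83834407 -18.77204712]
```

The ball is held, with 3.7 N of weight on the tool. I'll carry it to a point in front of the big rest.

Request:
jog_arm --deltas '[{"gripper": 1, "translation": [0.04, 0.05, 0.1], "dr": [0, 0, 0]}, {"gripper": 1, "translation": [0.1, 0.12, 0.1], "dr": [0, 0, 0]}, {"gripper": 1, "translation": [0.18, 0.22, 0], "dr": [0, 0, 0]}, {"gripper": 1, "translation": [0.2, 0.25, 0], "dr": [0, 0, 0]}, {"gripper": 1, "translation": [0.2, 0.25, 0], "dr": [0, 0, 0]}, {"gripper": 1, "translation": [0.2, 0.25, 0], "dr": [0, 0, 0]}, {"gripper": 1, "translation": [0.2, 0.25, 0], "dr": [0, 0, 0]}, {"gripper": 1, "translation": [0.2, 0.25, 0], "dr": [0, 0, 0]}, {"gripper": 1, "translation": [0.2, 0.25, 0], "dr": [0, 0, 0]}, {"gripper": 1, "translation": [0.2, 0.25, 0], "dr": [0, 0, 0]}, {"gripper": 1, "translation": [0.2, 0.25, 0], "dr": [0, 0, 0]}, {"gripper": 1, "translation": [0.18, 0.22, 0], "dr": [0, 0, 0]}]'

```text
clock: 7.92
eef_pos: [711.4, 40.9, 74.2]
tcp_rot: [-2.393, -0.0, 0.313]
contact_force: [0.3, 0.1, -2.3]
opening: 0.68
```

Request:
jog_arm --deltas '[{"gripper": 1, "translation": [0.15, 0.17, 0], "dr": [0, 0, 0]}, {"gripper": 1, "translation": [0.08, 0.09, 0], "dr": [0, 0, 0]}, {"gripper": 1, "translation": [0.03, 0.03, 0], "dr": [0, 0, 0]}, {"gripper": 1, "translation": [0, 0, 0], "dr": [0, 0, 0]}, {"gripper": 1, "translation": [0, 0, 0], "dr": [0, 0, 0]}]'

```text
clock: 8.33
eef_pos: [735.5, 65.8, 73.1]
tcp_rot: [-2.394, 0.001, 0.312]
contact_force: [0.8, -0.5, -3.1]
opening: 0.683
```

```bash
python3 -c "
from h import *
go([736.7,65.6,73.5]);s=r.sense()
p=ballpos(60,name='w6');print(p,plane('wrist',(316,317),s['eef_pos'][2]+16.6),R.from_euler('xyz',s['tcp_rot']).as_matrix().T@(p-s['eef_pos']))"
```

```text
t 8.33 pos [735.5  65.8  73.1] d [ 0.012 -0.002  0.004] w [0.002 0.    0.002] rows 1.0 F [ 0.82 -0.48 -3.12] open 0.683 q [-0.2   0.89  1.26  0.64  1.45 -0.74]
px 319.2 322.7 rad 77.4
[740.65724263  52.86401105  89.27632948] [738.81465098  54.57965138  89.65573923] [  0.91951302  -0.84660558 -21.33509131]
```

View pics/w6.png

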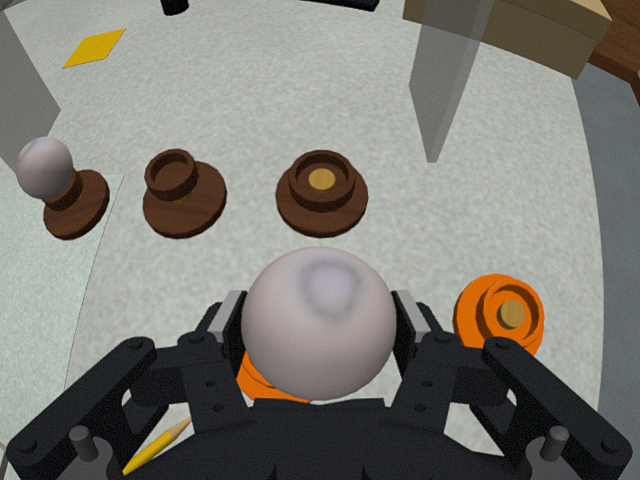

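The view through the clear riser shows the ball at (319,323) and the big rest straight ahead, with its foot at (322,193) and cup rim at (322,180). The middle rest's foot is at (185,199) with its cup at (171,172), and the kept ball is at (45,168).

```bash
python3 -c "
from h import *
W=lambda u,v,z: plane('wrist',(u,v),z).round(1)
print('bigfoot',W(322,195,8),W(276,196,10),W(368,194,10),'midfoot',W(184.5,199,8))
for z in(28,34,40,46,52): print(z,'big',W(322,180,z)[:2],'mid',W(171,172,z)[:2])
for n,p in(('big',(706.7,161.5)),): 
  go([p[0]-5.3,p[1]+13.2,86-16.3])"
```

```text
bigfoot [707.4 163.1   8. ] [676.6 151.1  10. ] [739. 173.  10.] midfoot [609.5 129.8   8. ]
28 big [707.7 161.7] mid [599.9 138. ]
34 big [709.  157.5] mid [604.4 134.4]
40 big [710.3 153.2] mid [608.9 130.8]
46 big [711.6 148.9] mid [613.5 127.2]
52 big [712.9 144.6] mid [618.  123.6]
t 8.38 pos [735.5  65.3  73. ] d [-0.341  1.094 -0.033] w [ 0.002 -0.     0.002] rows 3.0 F [-0.17 -0.44 -3.11] open 0.679 q [-0.2   0.89  1.26  0.64  1.45 -0.74]
```

Fits: the big rest is at (707.3,162) with its rim around 28–30 mm, and the middle rest is at (608.7,130.5) with its rim around 40 mm. I'll move in under the plate at a ball height of 86 mm.

Request:
jog_arm --deltas '[{"gripper": 1, "translation": [-0.015, 0.05, -0.033], "dr": [0, 0, 0]}, {"gripper": 1, "translation": [-0.04, 0.13, 0], "dr": [0, 0, 0]}, {"gripper": 1, "translation": [-0.05, 0.16, 0], "dr": [0, 0, 0]}, {"gripper": 1, "translation": [-0.06, 0.2, 0], "dr": [0, 0, 0]}, {"gripper": 1, "translation": [-0.06, 0.2, 0], "dr": [0, 0, 0]}, {"gripper": 1, "translation": [-0.05, 0.16, 0], "dr": [0, 0, 0]}, {"gripper": 1, "translation": [-0.04, 0.13, 0], "dr": [0, 0, 0]}, {"gripper": 1, "translation": [-0.02, 0.07, 0], "dr": [0, 0, 0]}, {"gripper": 1, "translation": [0, 0, 0], "dr": [0, 0, 0]}, {"gripper": 1, "translation": [0, 0, 0], "dr": [0, 0, 0]}]'

```text
clock: 9.22
eef_pos: [702.7, 176.5, 69.9]
tcp_rot: [-2.395, -0.0, 0.312]
contact_force: [-0.2, -0.5, -2.2]
opening: 0.681
```

```bash
python3 -c "
from h import *
go([702.1,175.2,52-16.3]);s=r.sense()
p=ballpos(60,name='w7');print(p)"
```

```text
t 9.22 pos [702.7 176.5  69.9] d [-0.006 -0.013 -0.342] w [0.002 0.001 0.001] rows 1.0 F [-0.21 -0.47 -2.25] open 0.681 q [-0.07  0.84  1.39  0.71  1.32 -0.71]
px 320.5 320.0 rad 74.7
[707.99767292 165.84680999  81.49911464]
```

Request:
jog_arm --deltas '[{"gripper": 1, "translation": [0, -0.01, -0.04], "dr": [0, 0, 0]}, {"gripper": 1, "translation": [0, 0, -0.05], "dr": [0, 0, 0]}, {"gripper": 1, "translation": [0, 0, -0.05], "dr": [0, 0, 0]}, {"gripper": 1, "translation": [0, 0, -0.03], "dr": [0, 0, 0]}, {"gripper": 1, "translation": [0, 0, 0], "dr": [0, 0, 0]}, {"gripper": 1, "translation": [0, 0, 0], "dr": [0, 0, 0]}]'

```text
clock: 9.77
eef_pos: [702.5, 175.2, 52.3]
tcp_rot: [-2.394, 0.001, 0.311]
contact_force: [0.1, 0.7, -2.6]
opening: 0.68
```

Request:
jog_arm --deltas '[{"gripper": 1, "translation": [0, 0, -0.015], "dr": [0, 0, 0]}, {"gripper": 1, "translation": [0, 0, -0.015], "dr": [0, 0, 0]}, {"gripper": 1, "translation": [0, 0, 0], "dr": [0, 0, 0]}]'

```text
clock: 10.02
eef_pos: [702.7, 175.3, 49.6]
tcp_rot: [-2.394, 0.0, 0.311]
contact_force: [-0.0, -0.2, -3.0]
opening: 0.681
```

Request:
jog_arm --deltas '[{"gripper": 1, "translation": [0, 0, -0.015], "dr": [0, 0, 0]}, {"gripper": 1, "translation": [0, 0, -0.015], "dr": [0, 0, 0]}, {"gripper": 1, "translation": [0, 0, 0], "dr": [0, 0, 0]}]'

```text
clock: 10.27
eef_pos: [702.5, 175.3, 46.4]
tcp_rot: [-2.394, 0.0, 0.311]
contact_force: [-0.5, 0.5, -2.7]
opening: 0.68
```

Request:
jog_arm --deltas '[{"gripper": 1, "translation": [0, 0, -0.01], "dr": [0, 0, 0]}, {"gripper": 1, "translation": [0, 0, -0.01], "dr": [0, 0, 0]}, {"gripper": 1, "translation": [0, 0, 0], "dr": [0, 0, 0]}]'

```text
clock: 10.52
eef_pos: [702.6, 175.3, 44.6]
tcp_rot: [-2.394, 0.0, 0.311]
contact_force: [-0.2, 0.9, -3.5]
opening: 0.68
```

Request:
jog_arm --deltas '[{"gripper": 1, "translation": [0, 0, -0.01], "dr": [0, 0, 0]}, {"gripper": 1, "translation": [0, 0, -0.01], "dr": [0, 0, 0]}, {"gripper": 1, "translation": [0, 0, 0], "dr": [0, 0, 0]}]'

```text
clock: 10.77
eef_pos: [702.6, 175.3, 42.6]
tcp_rot: [-2.394, 0.0, 0.311]
contact_force: [0.7, -0.3, -2.7]
opening: 0.679
```

Request:
jog_arm --deltas '[{"gripper": 1, "translation": [0, 0, -0.01], "dr": [0, 0, 0]}, {"gripper": 1, "translation": [0, 0, -0.01], "dr": [0, 0, 0]}, {"gripper": 1, "translation": [0, 0, 0], "dr": [0, 0, 0]}]'

```text
clock: 11.02
eef_pos: [702.6, 175.3, 40.5]
tcp_rot: [-2.394, 0.0, 0.311]
contact_force: [0.1, -0.5, -3.8]
opening: 0.68
```

Request:
jog_arm --deltas '[{"gripper": 1, "translation": [0, 0, -0.01], "dr": [0, 0, 0]}, {"gripper": 1, "translation": [0, 0, -0.005], "dr": [0, 0, 0]}, {"gripper": 1, "translation": [0, 0, 0], "dr": [0, 0, 0]}]'

```text
clock: 11.27
eef_pos: [702.7, 175.5, 39.8]
tcp_rot: [-2.393, -0.0, 0.312]
contact_force: [-1.6, 0.3, 1.5]
opening: 0.68
```

Request:
jog_arm --deltas '[{"gripper": 1, "translation": [0, 0, -0.01], "dr": [0, 0, 0]}, {"gripper": 1, "translation": [0, 0, 0], "dr": [0, 0, 0]}]'

```text
clock: 11.43
eef_pos: [702.7, 175.8, 39.4]
tcp_rot: [-2.392, -0.0, 0.312]
contact_force: [-3.0, 0.1, 6.4]
opening: 0.678
```

Request:
jog_arm --deltas '[{"gripper": 1, "translation": [0, 0, -0.01], "dr": [0, 0, 0]}, {"gripper": 1, "translation": [0, 0, 0], "dr": [0, 0, 0]}]'

```text
clock: 11.6
eef_pos: [702.6, 176.0, 39.1]
tcp_rot: [-2.392, -0.001, 0.312]
contact_force: [-4.1, 0.3, 9.8]
opening: 0.679
```

Contact is felt: Fz rises from -3 to +10 N. A -4 N force in x means the ball is slightly too far in +x, so I'll ease up and shift -x.

Request:
jog_arm --deltas '[{"gripper": 1, "translation": [-0.01, 0, 0.012], "dr": [0, 0, 0]}, {"gripper": 1, "translation": [-0.02, 0, 0], "dr": [0, 0, 0]}, {"gripper": 1, "translation": [0, 0, 0], "dr": [0, 0, 0]}]'

```text
clock: 11.85
eef_pos: [700.6, 175.7, 39.4]
tcp_rot: [-2.394, -0.002, 0.311]
contact_force: [2.4, 1.9, 5.3]
opening: 0.68
```

```bash
python3 -c "
from h import *
go([702.1,175.2,52-16.3]);print(ballpos(60,name='w8'))"
```

```text
t 11.85 pos [700.6 175.7  39.4] d [ 0.015 -0.005 -0.037] w [0.001 0.002 0.002] rows 1.0 F [2.44 1.93 5.28] open 0.68 q [-0.07  0.87  1.4   0.72  1.28 -0.74]
px 318.2 321.2 rad 77.4
[705.13694354 163.65440932  55.75198044]
```

Request:
jog_arm --deltas '[{"gripper": 1, "translation": [0.012, 0.01, 0.008], "dr": [0, 0, 0]}, {"gripper": 1, "translation": [0, 0, 0], "dr": [0, 0, 0]}, {"gripper": 1, "translation": [0, 0, 0], "dr": [0, 0, 0]}]'

```text
clock: 12.15
eef_pos: [700.9, 176.4, 39.1]
tcp_rot: [-2.394, 0.0, 0.311]
contact_force: [1.2, 1.7, 2.6]
opening: 0.679
```

The force dropped to 5 N net and the ball settled lower, so it's seated in the dimple. I'll release slightly.

Request:
jog_arm --deltas '[{"gripper": -0.4, "translation": [0, 0, 0], "dr": [0, 0, 0]}, {"gripper": -0.45, "translation": [0, 0, 0], "dr": [0, 0, 0]}, {"gripper": -0.5, "translation": [0, 0, 0], "dr": [0, 0, 0]}, {"gripper": -0.6, "translation": [0, 0, 0], "dr": [0, 0, 0]}, {"gripper": -0.7, "translation": [0, 0, 0], "dr": [0, 0, 0]}, {"gripper": -0.7, "translation": [0, 0, 0], "dr": [0, 0, 0]}]'

```text
clock: 12.65
eef_pos: [700.7, 176.2, 39.1]
tcp_rot: [-2.394, 0.0, 0.311]
contact_force: [-0.2, -0.3, -0.0]
opening: 0.847
```

```bash
python3 -c "
from h import *
go([702.1,175.2,52-16.3]);print(ballpos(60,name='w9'))"
```

```text
t 12.65 pos [700.7 176.2  39.1] d [ 0.014 -0.01  -0.034] w [0.002 0.    0.002] rows 1.0 F [-0.19 -0.27 -0.03] open 0.847 q [-0.07  0.87  1.4   0.72  1.29 -0.74]
px 321.9 317.4 rad 76.2
[706.18404293 166.55141929  53.83205907]
```

View pics/w9.png

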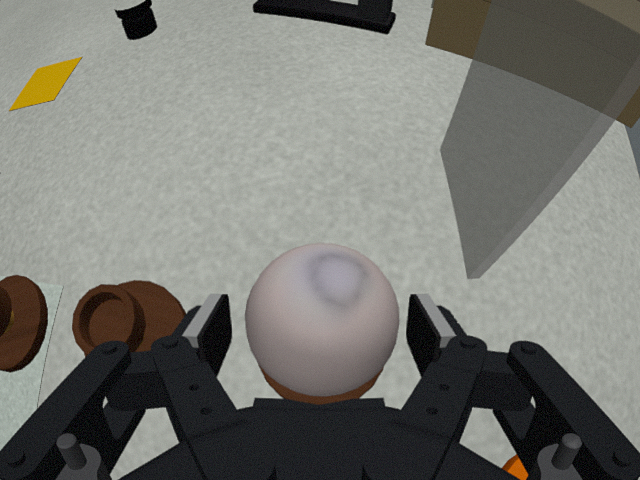

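The large ball sits still in its cup at (322,317), clear of both pads, with zero force. I'll retreat along the tool axis, then go above the small ball.

Request:
jog_arm --deltas '[{"gripper": -1, "translation": [0, 0, 0], "dr": [0, 0, 0]}, {"gripper": -1, "translation": [0, 0, 0], "dr": [0, 0, 0]}, {"gripper": -1, "translation": [0.021, -0.065, 0.073], "dr": [0, 0, 0]}, {"gripper": -1, "translation": [0.042, -0.13, 0.146], "dr": [0, 0, 0]}, {"gripper": -1, "translation": [0.063, -0.195, 0.219], "dr": [0, 0, 0]}, {"gripper": -1, "translation": [0.063, -0.195, 0.219], "dr": [0, 0, 0]}, {"gripper": -1, "translation": [0.063, -0.195, 0.219], "dr": [0, 0, 0]}, {"gripper": -1, "translation": [0.042, -0.13, 0.146], "dr": [0, 0, 0]}, {"gripper": -1, "translation": [0.021, -0.065, 0.073], "dr": [0, 0, 0]}, {"gripper": -1, "translation": [0, 0, 0], "dr": [0, 0, 0]}]'

```text
clock: 13.53
eef_pos: [733.9, 76.8, 151.1]
tcp_rot: [-2.396, -0.003, 0.31]
contact_force: [-0.5, 0.4, -0.2]
opening: 1.002
```

Request:
jog_arm --deltas '[{"gripper": -1, "translation": [-0.1, -0.05, -0.02], "dr": [0, 0, 0]}, {"gripper": -1, "translation": [-0.2, -0.11, -0.03], "dr": [0, 0, 0]}, {"gripper": -1, "translation": [-0.3, -0.17, -0.03], "dr": [0, 0, 0]}, {"gripper": -1, "translation": [-0.3, -0.17, -0.03], "dr": [0, 0, 0]}, {"gripper": -1, "translation": [-0.3, -0.17, -0.03], "dr": [0, 0, 0]}, {"gripper": -1, "translation": [-0.3, -0.17, -0.03], "dr": [0, 0, 0]}, {"gripper": -1, "translation": [-0.3, -0.17, -0.03], "dr": [0, 0, 0]}, {"gripper": -1, "translation": [-0.3, -0.17, -0.03], "dr": [0, 0, 0]}, {"gripper": -1, "translation": [-0.3, -0.17, -0.03], "dr": [0, 0, 0]}, {"gripper": -1, "translation": [-0.2, -0.11, 0], "dr": [0, 0, 0]}, {"gripper": -1, "translation": [-0.1, -0.06, 0], "dr": [0, 0, 0]}, {"gripper": -1, "translation": [0, 0, 0], "dr": [0, 0, 0]}]'

```text
clock: 14.53
eef_pos: [460.5, -73.2, 122.3]
tcp_rot: [-2.393, 0.002, 0.31]
contact_force: [0.9, -0.5, 0.6]
opening: 1.006
```

```bash
python3 -c "
from h import *
(u,v),rad,c=ball(0,roi=(150,500,100,330),name='w10');print(u,v,rad)
C=plane('wrist',(u,v),24,c);print(C)
go(C-80*ZT);go(C+20*ZT)"
```

```text
309.0 269.0 23.85382080078125
[438.22375714 -19.3704645   24.        ]
t 14.58 pos [462.1 -72.9 122.5] d [-0.07   0.016 -0.4  ] w [0.001 0.    0.002] rows 1.0 F [-0.02 -0.83  0.97] open 1.0 q [-0.51  0.57  1.79  0.49  1.4  -1.06]
t 14.58 pos [462.1 -72.9 122.5] d [-0.281  0.665 -1.132] w [0.001 0.    0.002] rows 4.0 F [-0.02 -0.83  0.97] open 1.0 q [-0.51  0.57  1.79  0.49  1.4  -1.06]
```

```bash
python3 -c "
from h import *
im=cv2.imread('pics/w10.png');g=cv2.GaussianBlur(cv2.cvtColor(im,cv2.COLOR_BGR2GRAY),(5,5),1)
h=cv2.HoughCircles(g[100:360,200:440],cv2.HOUGH_GRADIENT,1.2,40,param1=80,param2=18,minRadius=22,maxRadius=48)
print(h+np.array([200,100,0]))
for u,v,q in (h[0][:3]+np.array([200,100,0])): print(plane('wrist',(u,v),24).round(1))
cv2.imwrite('pics/crop10.png',cv2.resize(im[180:340,220:420],(800,640))[:600])"
```

```text
[[[317.00000763 272.20001221  31.72000122]
  [426.20001221 177.40000153  40.12000275]
  [205.4000001  218.20000458  29.44000053]]]
[444.7 -20.   24. ]
[509.1  94.8  24. ]
[342.2  -3.1  24. ]
```

The small ball is at about (443,-22), in agreement with the earlier fixes. I'll descend and grip.

Request:
jog_arm --deltas '[{"gripper": -1, "translation": [-0.007, -0.005, -0.2], "dr": [0, 0, 0]}, {"gripper": -1, "translation": [-0.008, -0.006, -0.2], "dr": [0, 0, 0]}, {"gripper": -1, "translation": [-0.042, 0.13, -0.146], "dr": [0, 0, 0]}, {"gripper": -1, "translation": [-0.042, 0.13, -0.146], "dr": [0, 0, 0]}, {"gripper": -1, "translation": [-0.042, 0.13, -0.146], "dr": [0, 0, 0]}, {"gripper": -1, "translation": [-0.042, 0.13, -0.146], "dr": [0, 0, 0]}, {"gripper": -1, "translation": [-0.022, 0.065, -0.073], "dr": [0, 0, 0]}, {"gripper": -1, "translation": [-0.011, 0.035, -0.038], "dr": [0, 0, 0]}, {"gripper": -1, "translation": [-0.01, 0.029, -0.036], "dr": [0, 0, 0]}, {"gripper": -1, "translation": [0, 0, 0], "dr": [0, 0, 0]}, {"gripper": -1, "translation": [0, 0, 0], "dr": [0, 0, 0]}]'

```text
clock: 15.5
eef_pos: [440.5, -9.7, 9.9]
tcp_rot: [-2.395, -0.001, 0.311]
contact_force: [-0.4, -0.4, 0.0]
opening: 1.003
```

```bash
cat >> h.py <<'E'
def hough(name,lo,hi,box=(220,420,180,420)):
    im=r.grab_frame("wrist");cv2.imwrite(f"pics/{name}.png",im)
    g=cv2.GaussianBlur(cv2.cvtColor(im,cv2.COLOR_BGR2GRAY),(5,5),1)[box[2]:box[3],box[0]:box[1]]
    h=cv2.HoughCircles(g,cv2.HOUGH_GRADIENT,1.2,60,param1=80,param2=18,minRadius=lo,maxRadius=hi)
    return h[0][:2]+np.array([box[0],box[2],0])
E
python3 -c "
from h import *
go([442.9-4.2,-22.2+13,9.4]);h=hough('w11',40,80);print(h,plane('wrist',h[0][:2],24))"
```

```text
t 15.5 pos [440.5  -9.7   9.9] d [-0.018  0.005 -0.005] w [0.002 0.001 0.002] rows 1.0 F [-0.37 -0.38  0.03] open 1.003 q [-0.43  0.71  1.91  0.58  1.15 -1.16]
[[310.6000061  319.80000305  60.63999939]] [442.00383752 -21.65370804  24.        ]
```

Request:
jog_arm --deltas '[{"gripper": -1, "translation": [-0.025, -0.008, 0], "dr": [0, 0, 0]}, {"gripper": -1, "translation": [0, 0, 0], "dr": [0, 0, 0]}, {"gripper": 1, "translation": [0, 0, 0], "dr": [0, 0, 0]}, {"gripper": 1, "translation": [0, 0, 0], "dr": [0, 0, 0]}, {"gripper": 1, "translation": [0, 0, 0], "dr": [0, 0, 0]}, {"gripper": 1, "translation": [0, 0, 0], "dr": [0, 0, 0]}, {"gripper": 1, "translation": [0, 0, 0], "dr": [0, 0, 0]}, {"gripper": 1, "translation": [0, 0, 0], "dr": [0, 0, 0]}, {"gripper": 1, "translation": [0, 0, 0], "dr": [0, 0, 0]}, {"gripper": 1, "translation": [0, 0, 0], "dr": [0, 0, 0]}]' --squeeze 30

```text
clock: 16.38
eef_pos: [437.4, -10.2, 9.9]
tcp_rot: [-2.394, -0.0, 0.311]
contact_force: [0.6, -1.9, 4.9]
opening: 0.541
```

```bash
python3 -c "
from h import *
go([442.9-4.2,-22.2+13,9.4]);h=hough('w12',40,80);print(h,plane('wrist',h[0][:2],24))"
```

```text
t 16.38 pos [437.4 -10.2   9.9] d [ 0.013  0.01  -0.005] w [0.002 0.001 0.002] rows 1.0 F [ 0.56 -1.87  4.9 ] open 0.541 q [-0.44  0.71  1.92  0.58  1.15 -1.16]
[[317.80000305 318.6000061   61.72000122]] [441.3180214  -20.63106178  24.        ]
```

The opening is 46 mm on the same scale that gave 58 mm for the 60 mm ball, so this is an equator grip. I'll lift.

Request:
jog_arm --deltas '[{"gripper": 1, "translation": [0, 0, 0.03], "dr": [0, 0, 0]}, {"gripper": 1, "translation": [0, 0, 0.08], "dr": [0, 0, 0]}, {"gripper": 1, "translation": [0.02, -0.05, 0.15], "dr": [0, 0, 0]}, {"gripper": 1, "translation": [0.05, -0.05, 0.2], "dr": [0, 0, 0]}, {"gripper": 1, "translation": [0.05, 0, 0.15], "dr": [0, 0, 0]}, {"gripper": 1, "translation": [0, 0, 0.03], "dr": [0, 0, 0]}, {"gripper": 1, "translation": [0, 0, 0], "dr": [0, 0, 0]}, {"gripper": 1, "translation": [0, 0, 0], "dr": [0, 0, 0]}]'

```text
clock: 17.1
eef_pos: [448.8, -20.1, 73.3]
tcp_rot: [-2.394, 0.0, 0.312]
contact_force: [0.5, 0.3, -1.3]
opening: 0.539
```

```bash
python3 -c "
from h import *
h=hough('w13',40,80);s=r.sense();print(h)
off=np.array([442,-21.8,24])-[437.4,-10.2,9.9]
print(off,plane('wrist',h[0][:2],s['eef_pos'][2]+off[2])-s['eef_pos'])
rest=np.array([608.6,130.5,0]);fx=np.array([-.309,.951,0])
go(rest-115*fx+[0,0,82]-off)
go(rest+[0,0,82]-off)"
```

```text
[[316.6000061  319.80000305  59.20000076]]
[  4.6 -11.6  14.1] [  3.71489693 -11.08647647  14.1       ]
t 17.15 pos [448.5 -19.9  73.1] d [ 1.91   0.527 -0.052] w [ 0.002 -0.     0.002] rows 5.0 F [-0.01  0.11 -0.79] open 0.542 q [-0.44  0.61  1.88  0.55  1.26 -1.09]
t 17.15 pos [448.5 -19.9  73.1] d [ 1.555  1.62  -0.052] w [ 0.002 -0.     0.002] rows 6.0 F [-0.01  0.11 -0.79] open 0.542 q [-0.44  0.61  1.88  0.55  1.26 -1.09]
```

Request:
jog_arm --deltas '[{"gripper": 1, "translation": [0.1, 0.03, 0], "dr": [0, 0, 0]}, {"gripper": 1, "translation": [0.2, 0.055, 0], "dr": [0, 0, 0]}, {"gripper": 1, "translation": [0.27, 0.075, 0], "dr": [0, 0, 0]}, {"gripper": 1, "translation": [0.27, 0.075, 0], "dr": [0, 0, 0]}, {"gripper": 1, "translation": [0.27, 0.075, 0], "dr": [0, 0, 0]}, {"gripper": 1, "translation": [0.27, 0.075, 0], "dr": [0, 0, 0]}, {"gripper": 1, "translation": [0.27, 0.075, -0.02], "dr": [0, 0, 0]}, {"gripper": 1, "translation": [0.18, 0.05, -0.02], "dr": [0, 0, 0]}, {"gripper": 1, "translation": [0.08, 0.017, -0.012], "dr": [0, 0, 0]}, {"gripper": 1, "translation": [0, 0, 0], "dr": [0, 0, 0]}, {"gripper": 1, "translation": [0, 0, 0], "dr": [0, 0, 0]}]'

```text
clock: 18.07
eef_pos: [639.3, 32.8, 67.5]
tcp_rot: [-2.393, 0.002, 0.312]
contact_force: [-0.2, 0.2, -1.0]
opening: 0.542
```

```bash
python3 -c "
from h import *
h=hough('w14',40,80);s=r.sense();print(h,plane('wrist',h[0][:2],s['eef_pos'][2]+14.1)-s['eef_pos'])
im=cv2.imread('pics/w14.png');c=r.calibration('wrist');v=cv2.cvtColor(im,cv2.COLOR_BGR2HSV)
m=((v[...,0]<18)&(v[...,1]>90)&(v[...,2]<150)).astype(np.uint8);k,_,st,ce=cv2.connectedComponentsWithStats(m)
for i in range(1,k):
    if st[i,4]>1000: print(st[i],ce[i])
cv2.imwrite('pics/c14.png',cv2.resize(im[120:280,220:420],(800,640))[:600])
go([608.6-4.3,130.5+11.4,82-14.1])"
```

```text
[[317.80000305 318.6000061   61.72000122]
 [316.6000061  185.4000001   47.43999863]] [  4.02895308 -10.48269332  14.1       ]
[ 271  137   93   95 6442] [316.77755355 186.1671841 ]
[ 137  156   84   77 4083] [180.76242959 198.20279206]
[ 414  156   84   76 3420] [451.3119883  200.40321637]
t 18.12 pos [638.9  32.5  67.8] d [-3.460e-01  1.094e+00  1.000e-03] w [ 0.002 -0.001  0.002] rows 3.0 F [-0.31  0.52 -1.09] open 0.541 q [-0.27  0.79  1.5   0.62  1.37 -0.87]
```

View pics/c14.png

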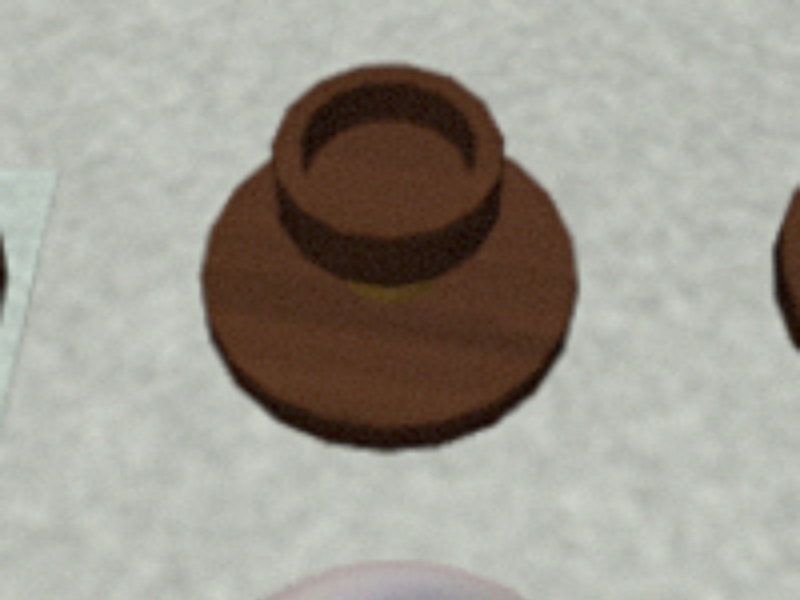

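The crop shows the middle rest with its foot centre at about (317.5,189) and rim centre at about (317,158) in full-frame pixels. The ball's top edge is just below it.

```bash
python3 -c "
from h import *
W=lambda u,v,z: plane('wrist',(u,v),z).round(1)
print(W(317.5,188.8,10))
for z in(32,36,40,44,48): print(z,W(317,157.8,z))"
```

```text
[607.5 129.7  10. ]
32 [604.1 139.3  32. ]
36 [605.2 136.1  36. ]
40 [606.3 132.9  40. ]
44 [607.4 129.6  44. ]
48 [608.4 126.4  48. ]
```

Request:
jog_arm --deltas '[{"gripper": 1, "translation": [-0.018, 0.054, 0], "dr": [0, 0, 0]}, {"gripper": 1, "translation": [-0.04, 0.12, 0], "dr": [0, 0, 0]}, {"gripper": 1, "translation": [-0.06, 0.18, 0], "dr": [0, 0, 0]}, {"gripper": 1, "translation": [-0.065, 0.2, 0], "dr": [0, 0, 0]}, {"gripper": 1, "translation": [-0.065, 0.2, 0], "dr": [0, 0, 0]}, {"gripper": 1, "translation": [-0.055, 0.165, 0], "dr": [0, 0, 0]}, {"gripper": 1, "translation": [-0.037, 0.11, 0], "dr": [0, 0, 0]}, {"gripper": 1, "translation": [-0.018, 0.055, 0], "dr": [0, 0, 0]}, {"gripper": 1, "translation": [0, 0, 0], "dr": [0, 0, 0]}, {"gripper": 1, "translation": [0, 0, 0], "dr": [0, 0, 0]}]'

```text
clock: 18.95
eef_pos: [604.7, 140.8, 68.6]
tcp_rot: [-2.395, -0.0, 0.312]
contact_force: [0.3, -0.5, -1.4]
opening: 0.545
```

Request:
jog_arm --deltas '[{"gripper": 1, "translation": [0, 0, -0.03], "dr": [0, 0, 0]}, {"gripper": 1, "translation": [0, 0, -0.03], "dr": [0, 0, 0]}, {"gripper": 1, "translation": [0, 0, -0.02], "dr": [0, 0, 0]}, {"gripper": 1, "translation": [0, 0, 0], "dr": [0, 0, 0]}, {"gripper": 1, "translation": [0, 0, 0], "dr": [0, 0, 0]}]'

```text
clock: 19.37
eef_pos: [604.5, 140.6, 60.1]
tcp_rot: [-2.394, 0.001, 0.311]
contact_force: [-0.4, -0.4, -1.8]
opening: 0.545
```

```bash
python3 -c "
from h import *
go([603.3,141,62.5-14.1]);h=hough('w15',40,80);s=r.sense();print(h,plane('wrist',h[0][:2],s['eef_pos'][2]+14.1))"
```

```text
t 19.37 pos [604.5 140.6  60.1] d [-0.012  0.004 -0.117] w [0.002 0.    0.002] rows 1.0 F [-0.38 -0.45 -1.79] open 0.545 q [-0.13  0.74  1.64  0.71  1.24 -0.84]
[[317.80000305 317.40000916  61.59999847]] [608.36686489 130.65560411  74.35589688]
```

Aligned to within 1 mm. I'll feel downward in 1 mm steps.

Request:
jog_arm --deltas '[{"gripper": 1, "translation": [-0.005, 0, -0.01], "dr": [0, 0, 0]}, {"gripper": 1, "translation": [0, 0, -0.015], "dr": [0, 0, 0]}, {"gripper": 1, "translation": [0, 0, -0.01], "dr": [0, 0, 0]}, {"gripper": 1, "translation": [0, 0, 0], "dr": [0, 0, 0]}]'

```text
clock: 19.75
eef_pos: [603.8, 140.9, 56.7]
tcp_rot: [-2.394, 0.0, 0.311]
contact_force: [0.4, -0.1, -0.9]
opening: 0.543
```

Request:
jog_arm --deltas '[{"gripper": 1, "translation": [0, 0, -0.01], "dr": [0, 0, 0]}, {"gripper": 1, "translation": [0, 0, -0.01], "dr": [0, 0, 0]}, {"gripper": 1, "translation": [0, 0, 0], "dr": [0, 0, 0]}]'

```text
clock: 20.0
eef_pos: [603.9, 140.9, 54.8]
tcp_rot: [-2.394, 0.0, 0.311]
contact_force: [-0.0, -0.4, -1.5]
opening: 0.543
```

Request:
jog_arm --deltas '[{"gripper": 1, "translation": [0, 0, -0.01], "dr": [0, 0, 0]}, {"gripper": 1, "translation": [0, 0, -0.005], "dr": [0, 0, 0]}, {"gripper": 1, "translation": [0, 0, 0], "dr": [0, 0, 0]}]'

```text
clock: 20.25
eef_pos: [603.9, 140.9, 53.4]
tcp_rot: [-2.394, 0.0, 0.311]
contact_force: [-0.2, 0.3, -1.2]
opening: 0.541
```

Request:
jog_arm --deltas '[{"gripper": 1, "translation": [0, 0, -0.01], "dr": [0, 0, 0]}, {"gripper": 1, "translation": [0, 0, -0.005], "dr": [0, 0, 0]}, {"gripper": 1, "translation": [0, 0, 0], "dr": [0, 0, 0]}]'

```text
clock: 20.5
eef_pos: [603.9, 140.9, 51.9]
tcp_rot: [-2.394, 0.0, 0.311]
contact_force: [-0.3, -0.6, -0.7]
opening: 0.539
```

Request:
jog_arm --deltas '[{"gripper": 1, "translation": [0, 0, -0.01], "dr": [0, 0, 0]}, {"gripper": 1, "translation": [0, 0, 0], "dr": [0, 0, 0]}]'

```text
clock: 20.67
eef_pos: [603.9, 140.9, 50.8]
tcp_rot: [-2.394, 0.0, 0.311]
contact_force: [0.1, -0.5, -0.9]
opening: 0.539
```

Request:
jog_arm --deltas '[{"gripper": 1, "translation": [0, 0, -0.01], "dr": [0, 0, 0]}, {"gripper": 1, "translation": [0, 0, 0], "dr": [0, 0, 0]}]'

```text
clock: 20.83
eef_pos: [603.9, 140.9, 49.8]
tcp_rot: [-2.394, 0.0, 0.311]
contact_force: [-0.5, 0.3, -1.5]
opening: 0.539
```

Request:
jog_arm --deltas '[{"gripper": 1, "translation": [0, 0, -0.01], "dr": [0, 0, 0]}, {"gripper": 1, "translation": [0, 0, 0], "dr": [0, 0, 0]}]'

```text
clock: 21.0
eef_pos: [604.0, 141.1, 49.3]
tcp_rot: [-2.393, -0.0, 0.311]
contact_force: [-0.4, -0.7, 1.6]
opening: 0.546
```

Request:
jog_arm --deltas '[{"gripper": 1, "translation": [0, 0, -0.01], "dr": [0, 0, 0]}, {"gripper": 1, "translation": [0, 0, 0], "dr": [0, 0, 0]}]'

```text
clock: 21.17
eef_pos: [603.9, 141.4, 48.8]
tcp_rot: [-2.392, -0.0, 0.312]
contact_force: [-0.7, 0.1, 6.2]
opening: 0.543
```

Request:
jog_arm --deltas '[{"gripper": 1, "translation": [0, 0, -0.01], "dr": [0, 0, 0]}, {"gripper": 1, "translation": [0, 0, 0], "dr": [0, 0, 0]}]'

```text
clock: 21.33
eef_pos: [603.9, 141.6, 48.5]
tcp_rot: [-2.391, -0.0, 0.312]
contact_force: [-3.1, 0.3, 10.7]
opening: 0.542
```

Contact is at a ball height of about 63 mm. I'll ease off and centre slightly.

Request:
jog_arm --deltas '[{"gripper": 1, "translation": [-0.01, 0, 0.014], "dr": [0, 0, 0]}, {"gripper": 1, "translation": [0, 0, 0], "dr": [0, 0, 0]}, {"gripper": 1, "translation": [0, 0, 0], "dr": [0, 0, 0]}]'

```text
clock: 21.58
eef_pos: [603.1, 141.2, 48.8]
tcp_rot: [-2.393, -0.0, 0.311]
contact_force: [-1.0, 1.3, 5.0]
opening: 0.539
```

Request:
jog_arm --deltas '[{"gripper": 1, "translation": [-0.005, 0.008, 0.01], "dr": [0, 0, 0]}, {"gripper": 1, "translation": [0, 0, 0], "dr": [0, 0, 0]}, {"gripper": 1, "translation": [0, 0, 0], "dr": [0, 0, 0]}]'

```text
clock: 21.83
eef_pos: [602.3, 141.6, 49.0]
tcp_rot: [-2.394, 0.0, 0.311]
contact_force: [1.2, 0.6, -0.9]
opening: 0.544
```

Request:
jog_arm --deltas '[{"gripper": 1, "translation": [0.003, 0, -0.006], "dr": [0, 0, 0]}, {"gripper": 1, "translation": [0, 0, 0], "dr": [0, 0, 0]}, {"gripper": 1, "translation": [0, 0, 0], "dr": [0, 0, 0]}]'

```text
clock: 22.08
eef_pos: [602.6, 141.7, 48.7]
tcp_rot: [-2.394, 0.0, 0.312]
contact_force: [-0.2, 0.4, 2.1]
opening: 0.54
```

A light 3 N touch with no sideways force, so I'll release.

Request:
jog_arm --deltas '[{"gripper": -0.12, "translation": [0, 0, 0], "dr": [0, 0, 0]}, {"gripper": -0.17, "translation": [0, 0, 0], "dr": [0, 0, 0]}, {"gripper": -0.25, "translation": [0, 0, 0], "dr": [0, 0, 0]}, {"gripper": -0.35, "translation": [0, 0, 0], "dr": [0, 0, 0]}, {"gripper": -0.45, "translation": [0, 0, 0], "dr": [0, 0, 0]}, {"gripper": -0.45, "translation": [0, 0, 0], "dr": [0, 0, 0]}]'

```text
clock: 22.58
eef_pos: [602.8, 141.7, 48.8]
tcp_rot: [-2.394, -0.0, 0.311]
contact_force: [0.1, 0.3, -0.4]
opening: 0.722
```

```bash
python3 -c "
from h import *
for i in range(2): h=hough('w16',40,80);print(h[0],plane('wrist',h[0][:2],63))
go([602.6,141.7,48.7])"
```

```text
[320.20000458 316.20001221  58.95999908] [607.41746803 132.41367604  63.        ]
[320.20000458 316.20001221  58.95999908] [607.40830551 132.42180139  63.        ]
t 22.68 pos [602.8 141.7  48.8] d [-0.002  0.    -0.001] w [0.002 0.001 0.002] rows 1.0 F [ 0.26 -0.39  0.17] open 0.724 q [-0.13  0.75  1.64  0.71  1.22 -0.86]
```

Request:
jog_arm --deltas '[{"gripper": -0.7, "translation": [0, 0, 0], "dr": [0, 0, 0]}, {"gripper": -0.7, "translation": [0, 0, 0], "dr": [0, 0, 0]}, {"gripper": -0.7, "translation": [0.021, -0.065, 0.073], "dr": [0, 0, 0]}, {"gripper": -0.7, "translation": [0.042, -0.13, 0.146], "dr": [0, 0, 0]}, {"gripper": -0.7, "translation": [0.063, -0.195, 0.219], "dr": [0, 0, 0]}, {"gripper": -0.7, "translation": [0.063, -0.195, 0.219], "dr": [0, 0, 0]}, {"gripper": -0.7, "translation": [0.063, -0.195, 0.219], "dr": [0, 0, 0]}, {"gripper": -0.7, "translation": [0.063, -0.195, 0.219], "dr": [0, 0, 0]}, {"gripper": -0.7, "translation": [0.042, -0.13, 0.146], "dr": [0, 0, 0]}, {"gripper": -0.7, "translation": [0.021, -0.065, 0.073], "dr": [0, 0, 0]}, {"gripper": -0.7, "translation": [0, 0, 0], "dr": [0, 0, 0]}, {"gripper": -0.7, "translation": [0, 0, 0], "dr": [0, 0, 0]}]'

```text
clock: 23.68
eef_pos: [640.4, 24.7, 179.9]
tcp_rot: [-2.394, 0.0, 0.311]
contact_force: [-0.3, 0.2, -0.9]
opening: 0.85
```

```bash
python3 -c "
from h import *
a=r.grab_frame('wrist');b=r.grab_frame('scene')
cv2.imwrite('pics/end.png',np.vstack([cv2.resize(a[:300],(800,375)),cv2.resize(b[180:330,200:480],(420,225),interpolation=3)[:, :420].repeat(1,0) if 0 else np.pad(cv2.resize(b[180:330,200:480],(420,225),interpolation=3),((0,0),(0,380),(0,0)))]))
go([602.8,141.7,48.8])"
```

```text
t 23.78 pos [639.6  25.6 179. ] d [-0.368  1.161 -1.302] w [ 0.001 -0.001  0.001] rows 5.0 F [-0.53  0.25  0.36] open 0.85 q [-0.28  0.66  1.46  0.6   1.51 -0.78]
```

View pics/end.png

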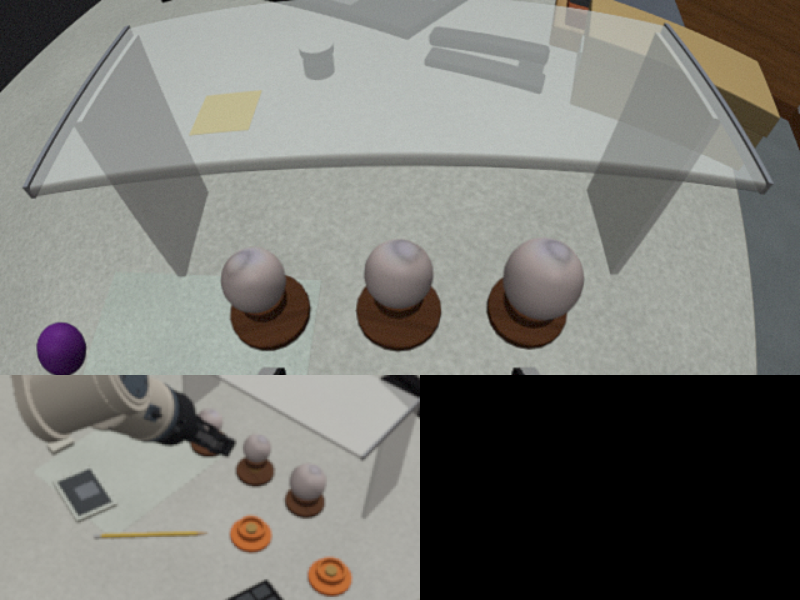

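The final picture shows the small ball in the middle rest at (399,275) and the large ball in the end rest at (543,280). The kept ball, the bystanders and the decoys are in place, and the hand is clear.

```bash
python3 -c "
from rig import r
print(r.sign_off())"
```

```text
the job is handed in; nothing more can be done
None
```

The job is handed in at about 24 s: the large ball is in the wide-dimple rest at the far end and the small ball is in the narrow-dimple middle rest. I placed the large one first. Each was lowered until I felt it touch, at ball-centre heights of about 56 mm and 63 mm. The peak touch reading was about 11 N.

**Last checks:** after each release the tool force read about zero and the ball sat clear of the pads. The final picture shows all three balls in their rests. The kept ball, pencil, photos and orange and purple look-alikes look unmoved. The mug, the book and the desk edges were not in that last picture.

**What went wrong or disagreed:**
- **Grip on the large ball:** it took three tries. The pads closed farther back than I worked out from the stated fingertip length, so the first two grips were short of the ball's middle. The third lifted it cleanly.
- **Contact off-centre:** both balls first touched slightly off-centre. I eased off and shifted them 1–3 mm before letting go.

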